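Load two laminate test coupons into a spring-loaded magazine

TASK

Load the test magazine: put the green coupon into its mouth and press it gently straight down past the two sprung brass lips until they snap over it and hold it in, then load the yellow coupon on top of it in the same way. Stop pressing soon after each snap and never lean hard on the magazine, and leave the white reject coupon and everything else on the bench alone.

Things in the scene. Friction and masses are not known exactly. Their poses are not given: they have to be found in the camera images.
- green_center (a point): Green laminate coupon, a flat bar 70 x 32 x 14 mm (long along its x, 14 mm thick along z), 55 g give or take a third, lying flat and loose on the table; this point is its centre. To be loaded first.
- yellow_center (a point): Yellow laminate coupon, a flat bar 70 x 32 x 14 mm (long along its x, 14 mm thick along z), 55 g give or take a third, lying flat and loose on the table; this point is its centre. To be loaded second, on top of the green one.
- white_center (a point): White reject laminate coupon, a flat bar 70 x 32 x 14 mm (long along its x, 14 mm thick along z), 55 g give or take a third, lying flat and loose on the table; this point is its centre. Leave it where it is.
- stand: Magazine. Blue foot 150 x 90 x 12 mm fixed to the table; origin at the foot's underside centre, z up, x along the magazine (coupons' long side goes along it, either way round). Dark uprights at x = +-60 mm, 104 mm high, carry the aluminium cassette, clamped 0 to 10 mm above its lowest height: NOT measured, so add this unknown to all cassette heights. Never push on it with over 25 N.
- mag_axis (a point): On the shaft's vertical centre line, fixed to the stand 80 mm above the foot's underside. The shaft for the flat coupons is 73 x 35 mm inside (1.5 mm play all round): end walls at x = +-36.5 mm, flanges wrapping 10 mm round each corner; long sides open over the middle 52 mm, where fingers can go. Heights above the foot, cassette lowest: walls 96 mm.
- mouth (a point): Centre of the shaft's mouth with the cassette at its lowest: 103 mm above the foot's underside, fixed to the stand (the real mouth is 0 to 10 mm higher). Lead-ins here, 7 mm tall, flare outward about 3.5 mm each side. A coupon laid in the mouth rests on the lips' ramps, underside about 89 mm (plus the unknown) above the foot's underside.
- lips (a point): Midway between the two sprung brass lips with the cassette lowest, 80 mm above the foot's underside, fixed to the stand. Each lip pokes 5.5 mm in: flat underside here (plus the unknown), 60-degree ramp from 2.5 to 12 mm above. Pressing a resting coupon down, the force peaks in the first 8 mm, then falls; after about 23 mm its top is under the lips, they snap over it and it no longer rises with the hand.
- plate (a point): Middle of the orange follower plate's top in the empty magazine with the cassette at its lowest, 76 mm above the foot's underside; this point is fixed to the stand and does not follow the plate. Spring: 3.5 N up when empty, plus 0.25 N per mm pressed; 10 mm pressed (5.6 N on the coupon) with one coupon held, 24 mm (9.1 N) with two. End stop 29 mm: only 5 mm past the second snap. The lips add up to about 12 N.
- cup: White plastic mixing cup, 70 mm wide, 80 mm high, origin under its centre; bystander.
- brush: Wooden brush lying flat; bystander.
- tape: Roll of tape, 100 mm across, 30 mm high, lying flat; origin under its centre; bystander.
- tin: Steel tin, 80 mm wide, 110 mm high; origin under its centre; bystander.
- roller: Laminating roller with wooden handle and cranked wire, about 230 mm long, lying flat; bystander.
- spatula: Spatula lying flat; bystander.
Not all that is in view belongs to the job. Of the things like the part that bears green_center, leave any that is blue or orange; of the rest the smaller one is meant.

How it is judged:
On the way, in this order (a step that is already met when the one before it is completed fails the run):
1. the green coupon is held under the lips, let go (contact force between green and follower above 5.1 N and horizontal distance between green_center and mag_axis below 0.006 m and angle between green_center's own z axis and vertical below 0.12 rad and contact force between green and the fingers below 0.1 N), for 0.2 s.
2. the yellow coupon is held under the lips on top of the green one, let go (all of step 1 and contact force between green and follower above 8.7 N and horizontal distance between yellow_center and mag_axis below 0.006 m and angle between yellow_center's own z axis and vertical below 0.12 rad and z of yellow_center in the frame of stand above 0.06 m and z of green_center in the frame of stand below 0.075 m and distance between yellow_center and green_center below 0.018 m and contact force between yellow and the fingers below 0.1 N), for 0.2 s.
At the end, for the whole second after the job is handed in: Both coupons lie flat (within 0.12 rad) in the magazine within 6 mm of its centre line, green below and yellow directly on it, held by the lips with the follower plate pushing up on the green one with at least 8.7 N (that is, both fully below the lips), at rest and let go (contact force between green and follower above 5.1 N and horizontal distance between each of green_center, yellow_center and mag_axis below 0.006 m and angle between each of green_center, yellow_center's own z axis and vertical below 0.12 rad and contact force between green and follower above 8.7 N and z of yellow_center in the frame of stand above 0.06 m and z of green_center in the frame of stand below 0.075 m and distance between yellow_center and green_center below 0.018 m and linear speed of each of green, yellow below 0.02 m/s); the robot touches nothing.
It fails at once if the follower plate is pushed with more than 25 N (contact force between follower and anything else above 25 N).
It fails at once if the magazine's parts together feel more than 50 N of contact (contact force between stand and anything else above 50 N).
It fails at once if the white coupon or another bystander is moved more than 25 mm (distance of any of white_center, cup, brush, tape, tin, roller, spatula from where it was at the start of the episode above 0.025 m).
It also fails if it takes over 72 s, if anything falls off the work surface, if the arm or the gripper's body presses on something with over 40 N, if the wrist force passes 120 N, or if a joint passes its speed limit or range.

ROBOT

A 7-joint arm with a two-finger parallel gripper is mounted at the origin on the work surface. World frame = base frame: x ahead of the robot, y to its left, z up, the work surface at z = 0. Lengths are in m, angles in rad, forces in N, time in s.
With the tool pointing down it reaches from about 0.35 to 0.9 m from the base axis. Payload 19.9 kg.
Tool frame: the origin (TCP) lies midway between the tips of the shut fingers; the grasp point (between the pads) lies 19 mm behind it; z points along the fingers, y is the line along which they close (so a half turn about z gives the same grasp; the last joint's range is limited). The gripper opens to 85 mm and grips with 20 to 120 N. Pads are 22 mm wide; open, the fingers measure 114 mm over their backs; the gripper's body (76 mm by 85 mm) begins 54 mm behind the grasp point. The pads swing forward as they close: fully open they stand 13 mm farther back than shut.
Start: joints at [-0.042, 0.417, -0.01, 1.614, 0.005, 1.111, -0.053], TCP at [0.625, 0, 0.231] pointing down, gripper open.
Joint ranges: [-2.81, 2.81], [-0.39, 2.02], [-1.27, 1.25], [0.06, 2.57], [-1.19, 4.33], [0.19, 2], [-2.82, 2.82]. Speed limits (rad/s): [1.89, 1.89, 2.39, 2.39, 3.01, 3.01, 3.01].

INTERFACE

Orientations are given as a unit quaternion [w, x, y, z].
In Python, from cell import robot, vision gives the robot as it stands.
- The arm moves only by the tool send_rows, never from a script. Its argument "commands" is a list of rows, each a list of 5 numbers: the shift along the tool's x, y, z in m, then the turn about the tool's z in rad, then the finger opening in m, from 0 to 0.0854. In form: [[x, y, z, turn, fingers], ...]. A call has 1 to 20 rows; each row is the pose to reach, as a shift and turn from the pose commanded when the call began, along the tool's axes at that moment; what a row does not reach only later rows make up. A row lasts 1/10 s, in which the tool goes at most 50 mm and 8.59 degrees, less where a joint would pass 70% of its speed; a pose out of reach is approached as far as the arm can. A call with a gripper value outside its range is refused whole. The fingers move at their own pace and stop on an object; "newtons" is the grip in N (left out, the last holds). Time passes only in rows, so rows that repeat a pose let the fingers close. It gives the time, the measured TCP pose, the force, the opening and the grip force at its end, in the units of the state.
- robot.sense(): the state, without advancing time (a new reading comes with each control period).
- vision.snapshot(name): name is "scene" or "side" or "wrist"; returns a dict with "color" (420x560x3 uint8, red, green, blue), "depth" (420x560 float32, m along the optical axis (not along the pixel's ray), 0 where there is no reading), "fx", "fy", "cx", "cy" (pixels), "cam_to_world" (4x4, takes a point from camera to world coordinates). Camera axes: x right, y down, z forward; pixel columns grow to the right and rows downward; lengths in m; the calibration is good to about 2 mm. A picture is of the moment at which its call begins.
- robot.hand_in(): hands the job in; it is judged then, once.
The state is a dict: "time": time; "joint_pos": joint angles; "dq": joint speeds; "tau": joint torques, N m; "position": TCP position; "eef_rot": TCP orientation; "force": force on the tool from outside, world axes, zero at the start; "torque": the same for the moment, N m; "opening": finger opening in m; "grip_force": force on a finger pad.
Only numpy, scipy, OpenCV 4.12 (cv2) and the standard library are available. Lean on these libraries where they do the work, as an engineer would, in place of code of your own. Each camera call takes 0.05 s, during which the arm holds its last target. There are 200 camera calls.

## Working session

There is one attempt and no reset: what is moved stays moved. The work goes in short steps, Python scripts to look and compute and a tool call to move; the robot and the scene stay as the last step left them, time stands still between calls to the robot, and variables do not carry over. Pictures are saved under pics/ and viewed, at most 10 in all, crops included, and the job is handed in when it is done.

Besides the shell and the picture viewer there is one more tool, called after ">>>" by a JSON object that holds its "method" and its "body". send_rows: Moves the arm, as the interface text tells. Its arguments: {"type":"object","properties":{"commands":{"type":"array"},"newtons":{"type":"number"}},"required":["commands"]}

```bash
mkdir -p pics; ls; python3 - <<'E'
from cell import robot, vision
import cv2,numpy as np,pickle
d={n:vision.snapshot(n) for n in("scene","side")}
pickle.dump(d,open('d0.pkl','wb'))
for n in d:
    cv2.imwrite(f'pics/{n}0.png',cv2.resize(d[n]['color'][...,::-1],(800,600)))
    print(n,d[n]['fx'],np.round(d[n]['cam_to_world'],3))
print(robot.sense())
E
```

```text
pics
scene 406.68001011850424 [[-0.069  0.862 -0.502  1.072]
 [ 0.998  0.06  -0.033  0.034]
 [ 0.002 -0.503 -0.864  1.048]
 [ 0.     0.     0.     1.   ]]
side 541.2915410660991 [[-0.99  -0.116  0.078  0.406]
 [-0.139  0.754 -0.642  1.021]
 [ 0.015 -0.646 -0.763  1.259]
 [ 0.     0.     0.     1.   ]]
{'time': 0.1, 'joint_pos': array([-0.04148574,  0.4179441 , -0.01029287,  1.61408487,  0.00467311,
        1.11069753, -0.05300042]), 'dq': array([-6.81344534e-04, -3.05646731e-04,  1.00835350e-03, -2.42676222e-03,
       -3.58113944e-04,  3.75750138e-04, -3.59987161e-05]), 'tau': array([ 7.36347683e-04, -8.65828443e+01,  6.80071078e-01, -4.35639203e+01,
        1.91787863e-02,  5.01704752e-03, -1.23103691e-04]), 'position': array([ 6.24699667e-01, -1.59621030e-05,  2.30716490e-01]), 'eef_rot': array([-3.68382073e-04,  7.07116579e-01,  7.07096765e-01, -4.15032626e-04]), 'force': array([ 0.64204199,  0.78967666, -0.44783929]), 'torque': array([-0.01720996, -0.0114227 , -0.00897442]), 'grip_force': 0.0, 'opening': 0.08544125902244605}
```

View pics/scene0.png

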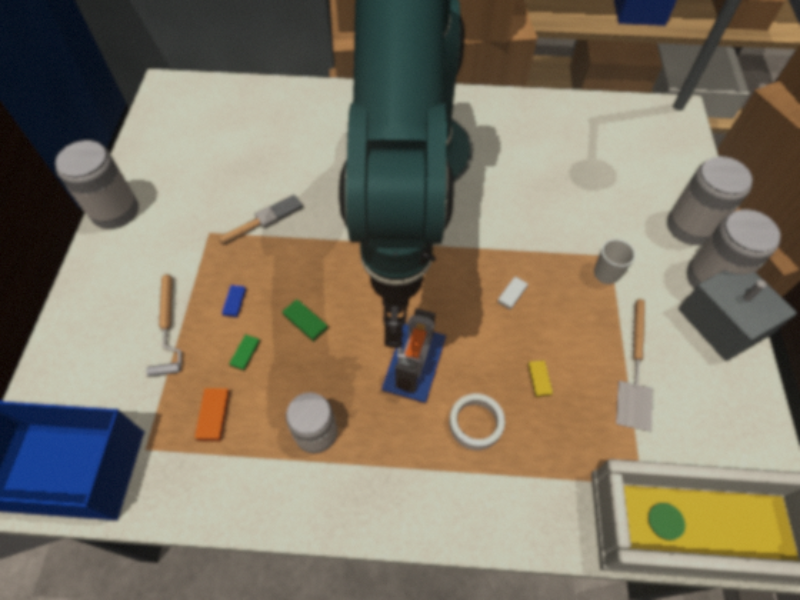

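View pics/side0.png

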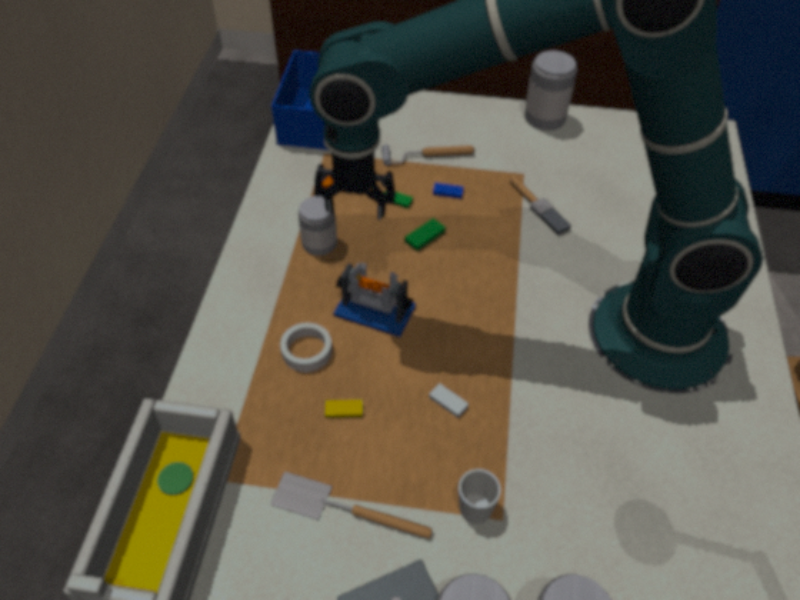

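Scene: the green candidates are the large one at (305,319) and the small one at (245,352). The small one is meant: it is the smaller, and neither blue nor orange. The blue (234,300) and orange (212,414) ones are to be left. Yellow is at (540,378), white at (513,292) and the magazine at (415,355).

```bash
cat > h.py <<'E'
import numpy as np,cv2
def ray(s,uv,z):
    T=np.asarray(s['cam_to_world'],float)
    uv=np.atleast_2d(uv).astype(float)
    d=np.c_[(uv[:,0]-s['cx'])/s['fx'],(uv[:,1]-s['cy'])/s['fy'],np.ones(len(uv))]@T[:3,:3].T
    return T[:3,3]+d*((z-T[2,3])/d[:,2])[:,None]
def pts(s):
    v,u=np.mgrid[:420,:560]; z=s['depth']
    c=np.stack([(u-s['cx'])/s['fx']*z,(v-s['cy'])/s['fy']*z,z],-1).astype(float)
    T=np.asarray(s['cam_to_world'],float); return c@T[:3,:3].T+T[:3,3]
R={'green':((45,120,40),(80,255,255)),'yellow':((24,150,90),(34,255,255)),'blue':((105,120,40),(125,255,255)),'orange':((4,190,120),(14,255,255))}
def rects(s,col,z,amin=60):
    m=cv2.inRange(cv2.cvtColor(s['color'],cv2.COLOR_RGB2HSV),*map(np.array,R[col]))
    out=[]
    for c in cv2.findContours(m,cv2.RETR_EXTERNAL,cv2.CHAIN_APPROX_NONE)[0]:
        if cv2.contourArea(c)<amin: continue
        w=ray(s,c[:,0],z)[:,:2]
        r=cv2.minAreaRect((w*1000).astype(np.float32))
        b=cv2.boxPoints(r); e=max(b[1]-b[0],b[2]-b[1],key=np.linalg.norm)
        out.append((c[:,0].mean(0).round(),np.round(r[0],1),np.round(sorted(r[1]),1),round(float(np.degrees(np.arctan2(e[1],e[0]))),1)))
    return out
E
python3 - <<'E'
import pickle,cv2,numpy as np
from h import *
d=pickle.load(open('d0.pkl','rb'))
for n in d:
    s=d[n]
    for col,z in(('green',.014),('yellow',.014),('blue',.012),('orange',.08)):
        for r in rects(s,col,z):
            if r[1][0]<900 : print(n,col,*r)
    p=pts(s); m=(p[...,2]>.09)&(p[...,2]<.125)&(abs(p[...,0]-.66)<.12)&(abs(p[...,1]-.03)<.12)
    q=p[m]; print(n,len(q),q.mean(0),q.min(0),q.max(0), cv2.minAreaRect((q[:,:2]*1000).astype(np.float32)))
a=cv2.resize(d['scene']['color'][195:315,110:250],None,fx=4,fy=4)
b=cv2.resize(d['side']['color'][170:240,225:300],None,fx=4,fy=4)
o=np.zeros((a.shape[0],a.shape[1]+0,3),np.uint8);o[:]=a
b=cv2.resize(b,(240,224)); w=np.zeros((480,800,3),np.uint8); w[:,:560]=a; w[:224,560:]=b
b2=cv2.resize(d['scene']['color'][210:285,260:320],(240,256),interpolation=2); w[224:,560:]=b2[:256]
cv2.imwrite('pics/crop.png',w[...,::-1])
E
```

```text
scene green [171. 246.] [ 590.1 -303.3] [32.2 68.5] -16.1
scene green [213. 223.] [ 508.8 -196. ] [41.8 93.2] 51.5
scene yellow [499. 365.] [849.8 547.3] [ 98.3 268.6] 89.8
scene yellow [378. 264.] [605.5 275.4] [28.5 62. ] 9.8
scene blue [ 43. 321.] [ 819.  -600.2] [194.2 285.1] 89.9
scene blue [290. 261.] [588.6  31.9] [ 82.1 140.6] -13.4
scene blue [163. 210.] [ 474.1 -349.9] [29.7 66.7] -2.9
scene blue [451.   7.] [-591.   656.2] [110.8 181.7] -85.9
scene orange [148. 290.] [ 742.7 -314.6] [41.6 91.8] 2.9
scene 329 [0.60354299 0.02927994 0.10254821] [5.40917834e-01 4.86988054e-04 9.01243072e-02] [0.65372207 0.06334821 0.11295064] ((596.3314208984375, 30.679092407226562), (49.038875579833984, 111.1890640258789), 76.9116439819336)
side green [123. 334.] [865.4 457.4] [49.1 57.5] -14.7
side green [297. 163.] [ 508.1 -194.7] [49.4 97.4] 51.3
side green [281. 139.] [ 576.4 -296.9] [36.7 47.5] -16.9
side yellow [109. 359.] [875.6 515.1] [ 89.1 275.7] -89.7
side yellow [240. 285.] [603.9 279.1] [33.9 69. ] 8.6
side blue [265. 221.] [585.7  35.5] [ 87.  145.8] -13.0
side blue [313. 133.] [ 472.6 -348.3] [35.9 66.3] -2.9
side blue [535.  62.] [-322.6 -941.2] [239.8 959.4] 79.6
side 288 [0.60286077 0.02776232 0.10306197] [ 0.54029059 -0.00463384  0.09013264] [0.65256087 0.06344005 0.11710484] ((593.9763793945312, 28.07489013671875), (52.35466766357422, 115.20215606689453), 76.24224853515625)
```

View pics/crop.png

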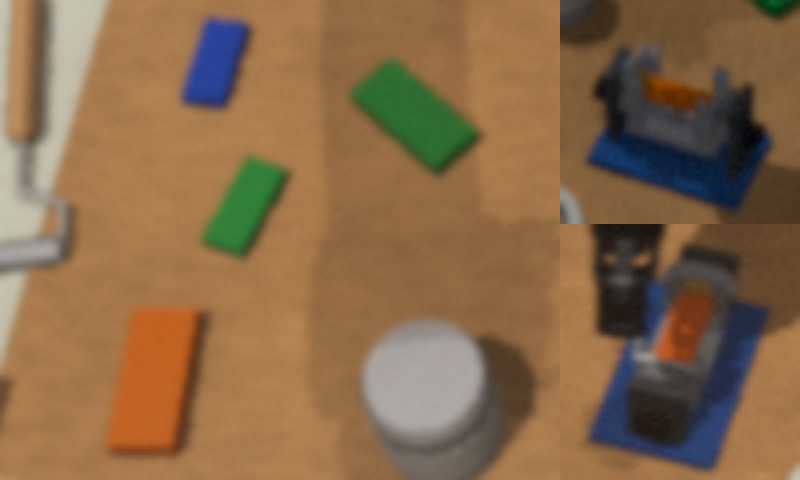

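The crop confirms it: the small green bar (68x32 mm, (0.590,-0.303), -16°) is the meant one; the other green is 93x42 mm. I'm going above it.

>>> {"method": "send_rows", "body": {"commands": [[-0.3, -0.035, 0, -1.29, 0.085], [-0.3, -0.035, 0, -1.29, 0.085], [-0.3, -0.035, 0, -1.29, 0.085], [-0.3, -0.035, 0, -1.29, 0.085], [-0.3, -0.035, 0, -1.29, 0.085], [-0.3, -0.035, 0, -1.29, 0.085], [-0.303, -0.035, 0.05, -1.29, 0.085], [-0.303, -0.035, 0.08, -1.29, 0.085], [-0.303, -0.035, 0.08, -1.29, 0.085], [-0.303, -0.035, 0.08, -1.29, 0.085], [-0.303, -0.035, 0.08, -1.29, 0.085]], "newtons": 60}}

```text
time: 1.2
position: [0.5903, -0.3031, 0.1517]
eef_rot: [0.0, 0.142, 0.99, -0.0]
force: [-0.1, -0.9, 0.4]
opening: 0.085
grip_force: 0.0
```

```bash
cat > look.py <<'E'
import sys
from cell import robot, vision
from h import *
from scipy.spatial.transform import Rotation as Ro
name,col,z,cam=sys.argv[1],sys.argv[2],float(sys.argv[3]),(sys.argv+['wrist'])[4]
s=vision.snapshot(cam); st=robot.sense()
import pickle; pickle.dump(s,open(f'{name}.pkl','wb'))
cv2.imwrite(f'pics/{name}.png',s['color'][...,::-1])
q=st['eef_rot'];R_=Ro.from_quat([*q[1:],q[0]]).as_matrix()
print(st['time'],st['position'].round(4),'closing yaw',np.degrees(np.arctan2(R_[1,1],R_[0,1])).round(2))
for r in rects(s,col,z):
    c=np.array([*r[1]/1000,z]); print(*r,'tool shift',(R_.T@(c-st['position'])).round(4))
E
python3 look.py g1 green 0.014
```

```text
1.25 [ 0.5904 -0.3031  0.152 ] closing yaw 73.67
[392.  51.] [ 510.1 -196.7] [44.1 93.2] 51.2 tool shift [0.1071 0.0795 0.1379]
```

View pics/g1.png

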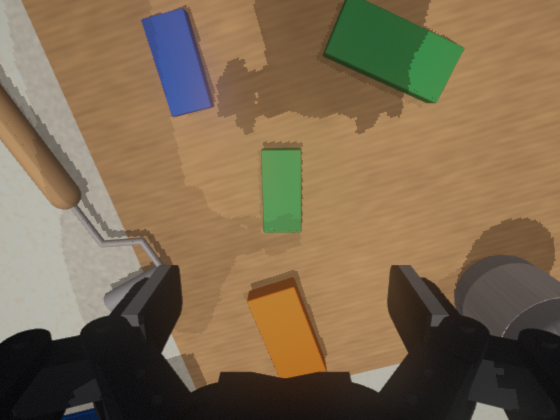

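Wrist view: the small green coupon is at (281,190), aligned with the tool, and the fingers are at (150,300) and (410,300). My mask's saturation limit was too high.

```bash
sed -i "s/'green':((45,120,40)/'green':((45,80,40)/" h.py; python3 - <<'E'
import pickle
from h import *
s=pickle.load(open('g1.pkl','rb'))
for r in rects(s,'green',.014): print(*r)
E
```

```text
[281. 190.] [ 589.1 -305.3] [31.  68.6] -15.8
[392.  50.] [ 510.1 -196.5] [44.3 93.6] 51.3
```

>>> {"method": "send_rows", "body": {"commands": [[0, -0.002, 0.05, 0, 0.085], [0, -0.002, 0.1, 0, 0.085], [0, -0.002, 0.13, 0, 0.085], [0, -0.002, 0.15, 0, 0.085], [0, -0.002, 0.15, 0, 0.085], [0, -0.002, 0.15, 0, 0.03], [0, -0.002, 0.15, 0, 0.02], [0, -0.002, 0.15, 0, 0.02], [0, -0.002, 0.15, 0, 0.02], [0, -0.002, 0.15, 0, 0.02], [0, -0.002, 0.15, 0, 0.02]], "newtons": 60}}

```text
time: 2.35
position: [0.5901, -0.3053, 0.0028]
eef_rot: [0.001, 0.14, 0.99, -0.0]
force: [-3.4, 1.2, 11.5]
opening: 0.0301
grip_force: 59.7
```

>>> {"method": "send_rows", "body": {"commands": [[0, 0, -0.02, 0, 0.02], [0, 0, -0.05, 0, 0.02], [0, 0, -0.1, 0, 0.02], [0, 0, -0.15, 0, 0.02], [0, 0, -0.2, 0, 0.02], [0.036, 0.338, -0.2, -0.05, 0.02], [0.036, 0.338, -0.2, -0.05, 0.02], [0.036, 0.338, -0.2, -0.05, 0.02], [0.036, 0.338, -0.2, -0.05, 0.02], [0.036, 0.338, -0.2, -0.05, 0.02], [0.036, 0.338, -0.2, -0.05, 0.02], [0.036, 0.338, -0.2, -0.05, 0.02], [0.036, 0.338, -0.2, -0.05, 0.02], [0.036, 0.338, -0.2, -0.05, 0.02], [0.036, 0.338, -0.2, -0.05, 0.02]]}}

```text
time: 3.85
position: [0.6485, 0.0286, 0.2015]
eef_rot: [0.0, 0.116, 0.993, -0.0]
force: [-0.1, -0.8, -1.3]
opening: 0.0303
grip_force: 60.0
```

```bash
python3 look.py m1 blue 0.012; python3 - <<'E'
import pickle
from h import *
s=pickle.load(open('m1.pkl','rb'))
p=pts(s)
for lo,hi in((.095,.101),(.101,.107),(.107,.113),(.113,.12)):
    m=(p[...,2]>lo)&(p[...,2]<hi)&(np.hypot(p[...,0]-.588,p[...,1]-.033)<.09)
    q=p[m]; print(lo,len(q),q.mean(0) if len(q) else '',cv2.minAreaRect((q[:,:2]*1000).astype(np.float32)) if len(q)>5 else '')
E
```

```text
3.9 [0.6485 0.0284 0.2015] closing yaw 76.67
[234.  36.] [516.   16.6] [ 8.9 12.8] -7.5 tool shift [ 0.1262 -0.0419  0.1895]
0.095 590 [0.57534985 0.03407286 0.09820437] ((581.8406982421875, 33.28150939941406), (42.30777359008789, 120.86820983886719), 76.98918914794922)
0.101 2635 [0.5537654  0.03955225 0.10368834] ((586.0213623046875, 32.00836944580078), (44.08311080932617, 129.16749572753906), 77.466796875)
0.107 2013 [0.58350524 0.03286799 0.1102099 ] ((586.879150390625, 31.970962524414062), (49.316551208496094, 87.76042938232422), 77.11927032470703)
0.113 13 [0.56476514 0.03311547 0.11325285] ((585.9297485351562, 28.870946884155273), (33.15720748901367, 81.0268325805664), 74.37026977539062)
```

View pics/m1.png

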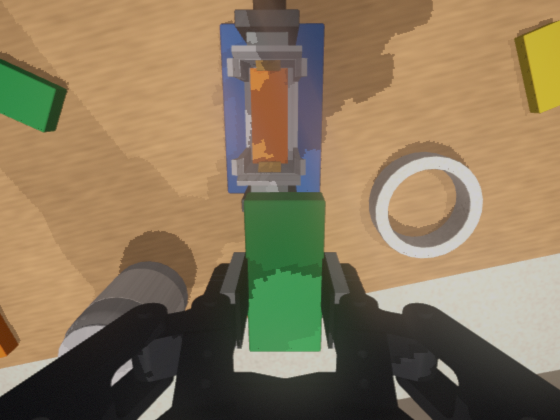

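Wrist view: the magazine is at (265,110), with its brass lips on the end walls (270,65) and (270,168) and the orange plate between. The green coupon is held flat and square at (285,270).

```bash
cat > mag.py <<'E'
import pickle,sys
from h import *
s=pickle.load(open(sys.argv[1],'rb')); p=pts(s)
hsv=cv2.cvtColor(s['color'],cv2.COLOR_RGB2HSV)
m=(p[...,2]>.107)&(p[...,2]<.116)&(np.hypot(p[...,0]-.588,p[...,1]-.033)<.07)&(hsv[...,1]<80)
z=p[m][:,2]; print('mouth z pct',np.percentile(z,[5,25,50,75,95]).round(4))
zt=np.percentile(z,80)
mm=cv2.morphologyEx(m.astype(np.uint8),cv2.MORPH_CLOSE,np.ones((5,5)))
vu=np.argwhere(mm)[:,::-1]; w=ray(s,vu,zt)[:,:2]
a=np.radians(-13); ax=np.array([np.cos(a),np.sin(a)]); ay=np.array([-ax[1],ax[0]])
for e,n in((ax,'x'),(ay,'y')):
    q=np.percentile(w@e,[.3,2,98,99.7]); print(n,q.round(4),(q[0]+q[3])/2,(q[1]+q[2])/2)
print(cv2.minAreaRect((w*1000).astype(np.float32)))
# foot
f=cv2.inRange(hsv,np.array((105,60,30)),np.array((130,255,255)))
f=(f>0)&(np.hypot(p[...,0]-.588,p[...,1]-.033)<.1)&(p[...,2]<.02)
w=ray(s,np.argwhere(f)[:,::-1],.012)[:,:2]; r=cv2.minAreaRect((w*1000).astype(np.float32)); print('foot',r)
# coupon
for col in('green','yellow'):
    g=(cv2.inRange(hsv,*map(np.array,R[col]))>0)&(p[...,2]>.15)&(p[...,2]<.3)
    if g.sum()<500: continue
    P=p[g]; A=np.c_[P[:,:2]-P[:,:2].mean(0),np.ones(len(P))]
    c=np.linalg.lstsq(A,P[:,2],rcond=None)[0]; print(col,'plane slope x,y,z',c.round(4),P[:,2].min(),P[:,2].max())
    print(cv2.minAreaRect((P[:,:2]*1000).astype(np.float32)))
E
python3 mag.py m1.pkl
```

```text
mouth z pct [0.1076 0.1094 0.1104 0.1112 0.1122]
x [0.5211 0.5215 0.6079 0.608 ] 0.5645411680402267 0.5647006164392138
y [0.139  0.1397 0.1871 0.1877] 0.16335808565521487 0.16336041367910603
((586.81494140625, 32.15765380859375), (48.86576843261719, 86.99666595458984), 76.9948501586914)
foot ((586.6781616210938, 32.04941940307617), (88.2496337890625, 147.4436492919922), 76.69768524169922)
green plane slope x,y,z [0.021  0.0235 0.2128] 0.20025824861664226 0.23890337682676754
((647.7314453125, 28.528724670410156), (32.295204162597656, 70.0256118774414), 76.9195785522461)
```

>>> {"method": "send_rows", "body": {"commands": [[0.06, -0.0105, 0, 0, 0.02], [0.06, -0.0105, 0, 0, 0.02], [0.06, -0.0105, 0.04, 0, 0.02], [0.06, -0.0105, 0.07, 0, 0.02], [0.06, -0.0105, 0.07, 0, 0.02], [0.06, -0.0105, 0.07, 0, 0.02]], "newtons": 80}}

```text
time: 4.5
position: [0.5879, 0.0327, 0.1321]
eef_rot: [-0.0, 0.116, 0.993, -0.0]
force: [1.0, -0.1, -0.6]
opening: 0.0302
grip_force: 84.1
```

```bash
python3 - <<'E'
import pickle
from h import *
s=pickle.load(open('m1.pkl','rb')); p=pts(s)
for v in (95,110,130): print([(u,p[v,u].round(3).tolist()) for u in range(224,320,6)])
from cell import robot
st=robot.sense();print(st['position'],st['force'])
E
```

```text
[(224, [0.561, -0.006, 0.011]), (230, [0.562, -0.001, 0.012]), (236, [0.564, 0.004, 0.012]), (242, [0.565, 0.01, 0.013]), (248, [0.567, 0.018, 0.045]), (254, [0.57, 0.025, 0.085]), (260, [0.571, 0.03, 0.085]), (266, [0.572, 0.034, 0.086]), (272, [0.573, 0.038, 0.085]), (278, [0.574, 0.042, 0.084]), (284, [0.575, 0.046, 0.084]), (290, [0.575, 0.051, 0.047]), (296, [0.576, 0.055, 0.044]), (302, [0.577, 0.062, 0.012]), (308, [0.578, 0.067, 0.013]), (314, [0.58, 0.072, 0.012])]
[(224, [0.574, -0.01, 0.011]), (230, [0.575, -0.005, 0.012]), (236, [0.576, 0.001, 0.013]), (242, [0.577, 0.006, 0.012]), (248, [0.579, 0.015, 0.048]), (254, [0.58, 0.023, 0.086]), (260, [0.581, 0.027, 0.085]), (266, [0.582, 0.031, 0.083]), (272, [0.583, 0.035, 0.084]), (278, [0.584, 0.039, 0.084]), (284, [0.584, 0.044, 0.085]), (290, [0.586, 0.048, 0.048]), (296, [0.588, 0.053, 0.046]), (302, [0.59, 0.059, 0.012]), (308, [0.591, 0.064, 0.012]), (314, [0.592, 0.07, 0.012])]
[(224, [0.591, -0.017, 0.001]), (230, [0.592, -0.01, 0.011]), (236, [0.593, -0.004, 0.012]), (242, [0.595, 0.001, 0.012]), (248, [0.594, 0.011, 0.046]), (254, [0.593, 0.019, 0.086]), (260, [0.594, 0.024, 0.085]), (266, [0.595, 0.028, 0.085]), (272, [0.596, 0.032, 0.085]), (278, [0.597, 0.036, 0.085]), (284, [0.598, 0.04, 0.083]), (290, [0.602, 0.044, 0.046]), (296, [0.603, 0.049, 0.046]), (302, [0.607, 0.055, 0.011]), (308, [0.609, 0.061, 0.011]), (314, [0.61, 0.066, 0.011])]
[0.58792113 0.03269091 0.13205865] [ 1.0136847  -0.08501045 -0.58534965]
```

>>> {"method": "send_rows", "body": {"commands": [[0, -0.0005, 0.006, 0, 0.02], [0, -0.0005, 0.012, 0, 0.02], [0, -0.0005, 0.018, 0, 0.02], [0, -0.0005, 0.022, 0, 0.02], [0, -0.0005, 0.025, 0, 0.02], [0, -0.0005, 0.028, 0, 0.02], [0, -0.0005, 0.03, 0, 0.02], [0, -0.0005, 0.03, 0, 0.02]]}}

```text
time: 5.3
position: [0.5875, 0.0328, 0.101]
eef_rot: [-0.0, 0.115, 0.993, -0.0]
force: [0.8, 0.1, -0.5]
opening: 0.0296
grip_force: 84.1
```

>>> {"method": "send_rows", "body": {"commands": [[0, 0, 0.001, 0, 0.02], [0, 0, 0.002, 0, 0.02], [0, 0, 0.003, 0, 0.02], [0, 0, 0.004, 0, 0.02], [0, 0, 0.005, 0, 0.02], [0, 0, 0.006, 0, 0.02]]}}

```text
time: 5.9
position: [0.5883, 0.0329, 0.0959]
eef_rot: [0.001, 0.115, 0.993, 0.0]
force: [0.1, 1.0, 8.3]
opening: 0.0297
grip_force: 85.0
```

>>> {"method": "send_rows", "body": {"commands": [[0, 0, 0.001, 0, 0.02], [0, 0, 0.002, 0, 0.02], [0, 0, 0.003, 0, 0.02], [0, 0, 0.004, 0, 0.02]]}}

```text
time: 6.3
position: [0.588, 0.0329, 0.0916]
eef_rot: [0.0, 0.115, 0.993, 0.0]
force: [0.3, 0.1, 0.9]
opening: 0.0298
grip_force: 84.1
```

>>> {"method": "send_rows", "body": {"commands": [[0, 0, 0.001, 0, 0.02], [0, 0, 0.002, 0, 0.02], [0, 0, 0.003, 0, 0.02], [0, 0, 0.004, 0, 0.02], [0, 0, 0.005, 0, 0.02], [0, 0, 0.006, 0, 0.02], [0, 0, 0.007, 0, 0.02], [0, 0, 0.008, 0, 0.02]]}}

```text
time: 7.1
position: [0.5876, 0.0328, 0.0834]
eef_rot: [0.0, 0.115, 0.993, -0.0]
force: [-1.5, -0.8, 7.6]
opening: 0.0294
grip_force: 84.8
```

>>> {"method": "send_rows", "body": {"commands": [[0, 0, 0.001, 0, 0.02], [0, 0, 0.002, 0, 0.02], [0, 0, 0.003, 0, 0.02], [0, 0, 0.004, 0, 0.02]]}}

```text
time: 7.5
position: [0.5876, 0.0328, 0.0794]
eef_rot: [0.0, 0.115, 0.993, -0.0]
force: [-2.6, -0.1, 8.5]
opening: 0.0298
grip_force: 85.0
```

>>> {"method": "send_rows", "body": {"commands": [[0, 0, 0.001, 0, 0.02], [0, 0, 0.002, 0, 0.02], [0, 0, 0.002, 0, 0.02]]}}

```text
time: 7.8
position: [0.5876, 0.0328, 0.0774]
eef_rot: [0.0, 0.115, 0.993, -0.0]
force: [-1.2, -0.0, 5.3]
opening: 0.0295
grip_force: 84.9
```

>>> {"method": "send_rows", "body": {"commands": [[0, 0, 0.001, 0, 0.02], [0, 0, 0.002, 0, 0.02], [0, 0, 0.002, 0, 0.02]]}}

```text
time: 8.1
position: [0.5876, 0.0328, 0.0753]
eef_rot: [0.0, 0.115, 0.993, -0.0]
force: [-1.4, -0.1, 5.4]
opening: 0.0296
grip_force: 84.7
```

>>> {"method": "send_rows", "body": {"commands": [[0, 0, 0.001, 0, 0.02], [0, 0, 0, 0, 0.02], [0, 0, -0.001, 0, 0.02], [0, 0, -0.002, 0, 0.02], [0, 0, -0.003, 0, 0.02], [0, 0, -0.003, 0, 0.02]]}}

```text
time: 8.7
position: [0.5873, 0.0328, 0.0772]
eef_rot: [-0.0, 0.115, 0.993, 0.0]
force: [7.1, 0.6, -16.3]
opening: 0.0296
grip_force: 82.2
```

>>> {"method": "send_rows", "body": {"commands": [[0, 0, 0.001, 0, 0.02], [0, 0, 0.002, 0, 0.02], [0, 0, 0.002, 0, 0.045], [0, 0, 0.002, 0, 0.06], [0, 0, 0.002, 0, 0.06], [0, 0, 0.002, 0, 0.06], [0, 0, -0.03, 0, 0.06], [0, 0, -0.08, 0, 0.085], [0, 0, -0.13, 0, 0.085], [0, 0, -0.13, 0, 0.085], [0, 0, -0.13, 0, 0.085]]}}

```text
time: 9.8
position: [0.588, 0.0328, 0.2094]
eef_rot: [0.001, 0.115, 0.993, 0.0]
force: [-0.6, 0.4, -0.6]
opening: 0.0851
grip_force: 0.0
```

```bash
python3 look.py c1 green 0.088; python3 - <<'E'
import pickle
from h import *
s=pickle.load(open('c1.pkl','rb')); p=pts(s)
m=(cv2.inRange(cv2.cvtColor(s['color'],cv2.COLOR_RGB2HSV),*map(np.array,R['green']))>0)&(np.hypot(p[...,0]-.587,p[...,1]-.032)<.045)
print(m.sum(),np.percentile(p[m][:,2],[5,50,95]) if m.any() else '')
E
```

```text
9.85 [0.5873 0.0327 0.2081] closing yaw 76.77
[284. 194.] [586.9  32.9] [31.7 68. ] -13.1 tool shift [4.000e-04 1.000e-04 1.201e-01]
[ 39. 153.] [ 514.3 -137.7] [37.4 67.3] 51.1 tool shift [ 0.0321 -0.1826  0.1201]
3295 [0.08695478 0.08808996 0.08923297]
```

>>> {"method": "send_rows", "body": {"commands": [[0.04, 0.241, 0, -0.39, 0.085], [0.04, 0.241, 0, -0.39, 0.085], [0.04, 0.241, 0, -0.39, 0.085], [0.04, 0.241, 0, -0.39, 0.085], [0.04, 0.241, 0, -0.39, 0.085], [0.04, 0.241, 0.03, -0.39, 0.085], [0.04, 0.241, 0.06, -0.39, 0.085], [0.04, 0.241, 0.06, -0.39, 0.085], [0.04, 0.241, 0.06, -0.39, 0.085], [0.04, 0.241, 0.06, -0.39, 0.085]], "newtons": 60}}

```text
time: 10.85
position: [0.6043, 0.2767, 0.1495]
eef_rot: [0.001, -0.079, 0.997, 0.0]
force: [-0.2, 0.2, 0.4]
opening: 0.0853
grip_force: 0.0
```

```bash
python3 look.py y1 yellow 0.014
```

```text
10.9 [0.6044 0.2767 0.1497] closing yaw 99.1
[284. 191.] [604.7 277.1] [31.3 69. ] 9.8 tool shift [-1.000e-04  3.000e-04  1.357e-01]
```

>>> {"method": "send_rows", "body": {"commands": [[0, 0, 0.05, -0.01, 0.085], [0, 0, 0.1, -0.01, 0.085], [0, 0, 0.13, -0.01, 0.085], [0, 0, 0.147, -0.01, 0.085], [0, 0, 0.147, -0.01, 0.085], [0, 0, 0.147, -0.01, 0.03], [0, 0, 0.147, -0.01, 0.02], [0, 0, 0.147, -0.01, 0.02], [0, 0, 0.147, -0.01, 0.02], [0, 0, 0.147, -0.01, 0.02], [0, 0, 0.147, -0.01, 0.02]]}}

```text
time: 12.0
position: [0.6044, 0.2768, 0.0027]
eef_rot: [0.001, -0.084, 0.996, 0.0]
force: [-2.9, -1.3, 12.9]
opening: 0.0302
grip_force: 59.7
```

>>> {"method": "send_rows", "body": {"commands": [[0, 0, -0.02, 0, 0.02], [0, 0, -0.05, 0, 0.02], [0, 0, -0.1, 0, 0.02], [0, 0, -0.15, 0, 0.02], [0, 0, -0.2, 0, 0.02], [-0.001, -0.252, -0.2, 0.4, 0.02], [-0.001, -0.252, -0.2, 0.4, 0.02], [-0.001, -0.252, -0.2, 0.4, 0.02], [-0.001, -0.252, -0.2, 0.4, 0.02], [-0.001, -0.252, -0.2, 0.4, 0.02], [-0.001, -0.252, -0.2, 0.4, 0.02], [-0.001, -0.252, -0.2, 0.4, 0.02], [-0.001, -0.252, -0.2, 0.4, 0.02], [-0.001, -0.252, -0.2, 0.4, 0.02]], "newtons": 80}}

```text
time: 13.4
position: [0.647, 0.03, 0.2015]
eef_rot: [0.0, 0.114, 0.993, 0.0]
force: [0.0, -0.1, 0.4]
opening: 0.0299
grip_force: 80.7
```

```bash
python3 look.py m2 yellow 0.2128; python3 mag.py m2.pkl
```

```text
13.45 [0.647  0.0298 0.2014] closing yaw 76.89
[284. 267.] [647.3  30.1] [31.3 68.5] -13.2 tool shift [-0.0002  0.0003 -0.0114]
mouth z pct [0.1075 0.1093 0.1104 0.1112 0.1121]
x [0.5215 0.5215 0.6076 0.6076] 0.5645522692903246 0.5645455284434792
y [0.1389 0.1396 0.1872 0.1879] 0.16338194209764578 0.16340390292725215
((586.8172607421875, 32.146629333496094), (49.04222869873047, 86.1221694946289), 76.82274627685547)
foot ((586.734375, 32.28628158569336), (88.18887329101562, 147.92337036132812), 76.86719512939453)
yellow plane slope x,y,z [-0.0021  0.0013  0.2126] 0.21069260999649206 0.21865170599844685
((647.761962890625, 29.98583221435547), (31.511098861694336, 69.52670288085938), 76.82012939453125)
```

>>> {"method": "send_rows", "body": {"commands": [[0.0595, -0.0115, 0, 0, 0.02], [0.0595, -0.0115, 0, 0, 0.02], [0.0595, -0.0115, 0.04, 0, 0.02], [0.0595, -0.0115, 0.07, 0, 0.02], [0.0595, -0.0115, 0.07, 0, 0.02], [0.0595, -0.0115, 0.07, 0, 0.02], [0.0595, -0.0115, 0.076, 0, 0.02], [0.0595, -0.0115, 0.082, 0, 0.02], [0.0595, -0.0115, 0.088, 0, 0.02], [0.0595, -0.0115, 0.092, 0, 0.02], [0.0595, -0.0115, 0.096, 0, 0.02], [0.0595, -0.0115, 0.1, 0, 0.02], [0.0595, -0.0115, 0.1, 0, 0.02]]}}

```text
time: 14.75
position: [0.5863, 0.0308, 0.1007]
eef_rot: [-0.0, 0.115, 0.993, -0.0]
force: [-0.2, 0.4, -0.8]
opening: 0.03
grip_force: 80.7
```

>>> {"method": "send_rows", "body": {"commands": [[0, 0, 0.001, 0, 0.02], [0, 0, 0.002, 0, 0.02], [0, 0, 0.003, 0, 0.02], [0, 0, 0.004, 0, 0.02], [0, 0, 0.005, 0, 0.02], [0, 0, 0.006, 0, 0.02]]}}

```text
time: 15.35
position: [0.5875, 0.0309, 0.0963]
eef_rot: [0.001, 0.115, 0.993, 0.0]
force: [-3.5, 0.1, 13.8]
opening: 0.0297
grip_force: 82.3
```

>>> {"method": "send_rows", "body": {"commands": [[0, 0, 0.001, 0, 0.02], [0, 0, 0.002, 0, 0.02], [0, 0, 0.003, 0, 0.02], [0, 0, 0.004, 0, 0.02]]}}

```text
time: 15.75
position: [0.5875, 0.0311, 0.0925]
eef_rot: [0.001, 0.115, 0.993, 0.0]
force: [0.6, 1.3, -0.4]
opening: 0.0299
grip_force: 80.7
```

>>> {"method": "send_rows", "body": {"commands": [[0, 0, 0.001, 0, 0.02], [0, 0, 0.002, 0, 0.02], [0, 0, 0.003, 0, 0.02], [0, 0, 0.004, 0, 0.02], [0, 0, 0.005, 0, 0.02]]}}

```text
time: 16.25
position: [0.5874, 0.031, 0.0871]
eef_rot: [0.001, 0.115, 0.993, 0.0]
force: [-1.5, 1.3, 10.3]
opening: 0.0296
grip_force: 81.9
```

>>> {"method": "send_rows", "body": {"commands": [[0, 0, 0.001, 0, 0.02], [0, 0, 0.002, 0, 0.02], [0, 0, 0.003, 0, 0.02], [0, 0, 0.003, 0, 0.02]]}}

```text
time: 16.65
position: [0.5875, 0.0309, 0.0841]
eef_rot: [0.001, 0.115, 0.993, 0.0]
force: [-0.7, 0.5, 7.8]
opening: 0.0297
grip_force: 81.6
```

>>> {"method": "send_rows", "body": {"commands": [[0, 0, 0.001, 0, 0.02], [0, 0, 0.002, 0, 0.02], [0, 0, 0.003, 0, 0.02], [0, 0, 0.004, 0, 0.02], [0, 0, 0.004, 0, 0.02]]}}

```text
time: 17.15
position: [0.5875, 0.0309, 0.0801]
eef_rot: [0.001, 0.115, 0.993, 0.0]
force: [-0.4, 0.4, 9.0]
opening: 0.03
grip_force: 81.8
```

>>> {"method": "send_rows", "body": {"commands": [[0, 0, 0.001, 0, 0.02], [0, 0, 0.002, 0, 0.02], [0, 0, 0.002, 0, 0.02]]}}

```text
time: 17.45
position: [0.5875, 0.031, 0.0782]
eef_rot: [0.001, 0.115, 0.993, 0.0]
force: [-1.1, 0.7, 9.4]
opening: 0.0294
grip_force: 81.9
```

>>> {"method": "send_rows", "body": {"commands": [[0, 0, 0.001, 0, 0.02], [0, 0, 0.002, 0, 0.02], [0, 0, 0.002, 0, 0.02]]}}

```text
time: 17.75
position: [0.5874, 0.0309, 0.076]
eef_rot: [0.001, 0.115, 0.993, 0.0]
force: [-0.1, 0.3, 7.9]
opening: 0.0297
grip_force: 81.7
```

>>> {"method": "send_rows", "body": {"commands": [[0, 0, 0.001, 0, 0.02], [0, 0, 0.001, 0, 0.02], [0, 0, 0, 0, 0.02], [0, 0, -0.001, 0, 0.02], [0, 0, -0.002, 0, 0.02], [0, 0, -0.002, 0, 0.02]]}}

```text
time: 18.35
position: [0.5872, 0.0309, 0.0771]
eef_rot: [0.001, 0.115, 0.993, 0.0]
force: [6.2, 1.7, -8.7]
opening: 0.0298
grip_force: 81.4
```

Force has reversed, so the lips hold the yellow coupon. Releasing.

>>> {"method": "send_rows", "body": {"commands": [[0, 0, 0.001, 0, 0.02], [0, 0, 0.001, 0, 0.02], [0, 0, 0.001, 0, 0.045], [0, 0, 0.001, 0, 0.06], [0, 0, 0.001, 0, 0.06], [0, 0, 0.001, 0, 0.06], [0, 0, -0.03, 0, 0.06], [0, 0, -0.08, 0, 0.085], [0, 0, -0.13, 0, 0.085], [0, 0, -0.13, 0, 0.085], [0, 0, -0.13, 0, 0.085], [0, 0, -0.13, 0, 0.085]]}}

```text
time: 19.55
position: [0.5861, 0.0306, 0.2063]
eef_rot: [-0.001, 0.115, 0.993, -0.0]
force: [-0.3, -0.1, -0.4]
opening: 0.0849
grip_force: 0.0
```

```bash
python3 look.py c2 yellow 0.088; python3 - <<'E'
import pickle
from h import *
s=pickle.load(open('c2.pkl','rb')); p=pts(s)
m=(cv2.inRange(cv2.cvtColor(s['color'],cv2.COLOR_RGB2HSV),*map(np.array,R['yellow']))>0)&(np.hypot(p[...,0]-.587,p[...,1]-.032)<.045)
print(m.sum(),np.percentile(p[m][:,2],[5,50,95]) if m.any() else '')
E
```

```text
19.6 [0.586  0.0307 0.206 ] closing yaw 76.78
[285. 196.] [585.7  31.4] [31.4 65. ] -13.3 tool shift [0.0002 0.0007 0.118 ]
3172 [0.08702784 0.08814259 0.08923898]
```

View pics/c2.png

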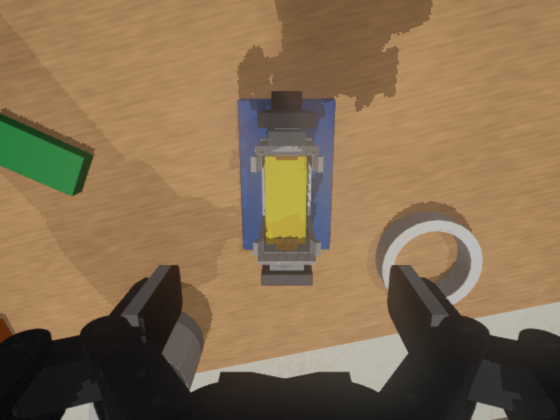

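The yellow coupon is at (286,196), flat and held under the lips with its top at 88 mm, the same as green was. The hand is clear, so I'm handing in.

```bash
python3 -c "
from cell import robot
print(robot.hand_in())"
```

```text
the job is handed in; nothing more can be done
None
```

I loaded the green coupon and then the yellow one on top of it, both snapped under the lips and let go, and handed in the job at about 20 s; `hand_in()` returned no verdict.

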